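# Load a routing template into its jig and lock it with the two levers

### The arm

A 6-joint arm with a two-finger parallel gripper is mounted at the origin on the work surface. World frame = base frame: x ahead of the robot, y to its left, z up, the work surface at z = 0. Lengths are in mm, angles in rad, forces in N, time in s.
With the tool pointing down it reaches from about 350 to 775 mm from the base axis. Payload 5.5 kg.
Tool frame: the origin (TCP) lies between the finger pads; the fingertips stand 14 mm ahead of it and the grasp point (between the pads) lies 5 mm behind it; z points along the fingers, y is the line along which they close (so a half turn about z gives the same grasp; the last joint's range is limited). The gripper opens to 85 mm and grips with 20 to 120 N. Pads are 22 mm wide; open, the fingers measure 114 mm over their backs; the gripper's body (76 mm by 85 mm) begins 54 mm behind the grasp point. The pads swing forward as they close: fully open they stand 13 mm farther back than shut.
Start: joints at [-1.365, 0.313, 0.046, 1.304, 0, 1.431], TCP at [194.893, -541.006, 245.323] pointing down, gripper open.
Joint ranges: [-2.76, 2.76], [-0.86, 1.69], [-1.03, 1.26], [-2.2, 2.34], [-1.47, 1.5], [-3.14, 3.14]. Speed limits (rad/s): [2.57, 2.57, 3.14, 3.14, 3.14, 3.14].

### API

Orientations are given as a 3x3 rotation matrix whose columns are the frame's x, y, z axes.
In Python, from bench import r gives the robot as it stands. Calls block until the motion is done:
- r.movep(position, orientation): joint-space move of the TCP to a pose.
- r.movel(position, frame=None, vel=150, contact_N=None): straight line of the TCP; frame=None keeps the orientation; vel is the mean speed in mm/s. With contact_N (N) it stops when the force on the tool has changed by that much, and returns True; else False.
- r.move_j(angles): joint-space move.
- r.set_gripper(opening): opening from 0.0 (shut) to 1.0 (fully open); the grip force is fixed at half the most; returns when the fingers have stopped.
- r.pause(seconds).
- r.solve_ik(position, orientation): joint angles nearest the present ones, or None.
- r.read_state(): the state.
- r.read_camera(name): name is "side" or "top" or "wrist"; returns a dict with "image" (400x640x3 uint8, red, green, blue), "mtx" (3x3 intrinsics, pixels), "R" (3x3) and "t" (3): a world point X has camera coordinates R X + t. Camera axes: x right, y down, z forward; pixel columns grow to the right and rows downward; lengths in mm; the calibration is good to about 2 mm. A picture is of the moment at which its call begins. There is no depth.
A pose or a line that the arm cannot do raises r.PlanningError and nothing moves.
- r.close_job(): hands the job in; it is judged then, once.
The state is a dict: "time_s": time; "joints": joint angles; "qvel": joint speeds; "tau": joint torques, N m; "tcp_pos": TCP position; "ee_rot": TCP orientation; "contact_force": force on the tool from outside, world axes, zero at the start; "torque": the same for the moment, N m; "grip_width": opening from 0.0 (shut) to 1.0 (fully open); "grasp_force": force on a finger pad.
Only numpy, scipy, OpenCV 4.12 (cv2) and the standard library are available. Lean on these libraries where they do the work, as an engineer would, in place of code of your own. Each camera call takes 0.05 s, during which the arm holds its last target. There are 200 camera calls.

### The job

Take the wooden template board out of its low holder, lay it knob side up on the bed of the routing jig, and slide it, plain end first, between the two guides until it meets the spring stop. Then swing both levers fully shut behind it so that they press the board home and hold it there. Keep the board knob side up throughout, and leave the tape roll, screwdriver and hammer where they are.

Things in the scene. Friction and masses are not known exactly. Their poses are not given: they have to be found in the camera images.
- board: Brown wooden template board, 160 x 60 x 14 mm (x, y, z), 0.10 to 0.18 kg, with one round knob on top near its tail end. Origin: centre of the underside; x points from the tail (knob) end to the plain front end, z up. It starts flat on the table, its tail half with the knob inside the holder, its plain front half (about 80 mm) sticking out: grip it there across its 60 mm width.
- board_tail (a point): Middle of the board's tail edge, at its underside: (-80, 0, 0) mm in the board's frame.
- board_knob (a point): Centre of the knob's top: (-58, 0, 40) mm in the board's frame. The knob is an upright wooden cylinder, 22 mm diameter, 26 mm tall above the board, 22 mm from the tail end.
- holder: Low pale wooden box-like holder fixed to the table. Roof 110 x 94 mm, top at 58 mm, underside at 50 mm; side walls 74 mm apart inside; closed back; no floor (the board lies on the table). Origin: on the table at the middle of the open mouth; x points straight out of the mouth; the holder lies at x = -110 to 0 mm. Pull the board out along x; it is clear after about 90 mm.
- jig: Routing jig fixed to the table. Origin on the table under the entry part of the bed; x = the way the board slides in, y left. In its frame, mm: grey laminate bed 96 wide from x = -55 to 290, top at z = 12; ears out to y = +-104 at x = 65 to 135 carry the levers. The board is first laid flat on the entry part of the bed, between the open levers, for instance with its front end at x = 105.
- jig_mouth (a point): Start of the mouth: (127, 0, 12) mm in the jig's frame. From x = 127 to 173 low flared walls (top z = 28) narrow from about 85 to 63 mm. From x = 170 to 275 run two aluminium guides: walls 63 mm apart (board 60), lips over the board's edges 49 mm apart, lip underside z = 28 (board's top 26), guide top z = 34.
- jig_stop (a point): Face of the unpressed spring stop bar: (262, 0, 12) mm in the jig's frame. The board's front first meets it here (tail then at x = 102). It yields with 1 to 2.5 N to the seated place 8 mm further in, and pushes the board back those 8 mm unless the levers hold it. This point is fixed to the jig.
- jig_home (a point): Where board_tail is when the board is seated: (110, 0, 12) mm in the jig's frame; fixed to the jig.
- jig_pivot_left (a point): Foot of the left lever's vertical pivot axis: (100, 80, 12) mm in the jig's frame. Both levers are steel: arm 70 mm long, 10 mm wide, at z = 15 to 25 mm; on it, 63 mm from the pivot, an upright round post of 14 mm diameter, top at z = 52 mm, to push or pinch. Shut, a nose on the arm reaches x = 110 mm and presses the board's tail.
- jig_pivot_right (a point): Foot of the right lever's vertical pivot axis: (100, -80, 12) mm in the jig's frame.
- lever_left (a joint): Angle of the lever on the jig's +y side, rad: 0 = fully shut (its stop; arm straight inward behind the board's tail), about 1.57 = arm pointing back along -x, up to 2.1 = splayed outward; starts open at 1.6 to 2.0. Stiff hinge (0.25 N m: about 4 N at the post, a little more against the spring); it stays where it is left.
- lever_right (a joint): The same, mirrored, for the lever on the jig's -y side: 0 = fully shut, larger = open.
- lever_left_post (a point): Top of the left lever's post, on its axis, 52 mm above the table; moves with the lever. At lever angle q it is at (100 - 63 sin q, 80 - 63 cos q) mm in the jig's frame.
- lever_right_post (a point): Top of the right lever's post, on its axis, 52 mm above the table. At lever angle q it is at (100 - 63 sin q, -80 + 63 cos q) mm in the jig's frame.
- tape_roll: Bystander: roll of tape lying flat, 80 mm diameter, 24 mm tall, origin at its centre on the table.
- screwdriver: Bystander: screwdriver, 200 mm, lying, origin near its middle on the table.
- hammer: Bystander: hammer, 280 mm, lying, origin near its middle on the table.
Mind the look-alikes: they are no part of the job. Leave any blue or red look-alike of the board alone.

How it is judged (in metres and radians):
On the way:
1. the board lies knob side up between the guides, slid in to within 16 mm of its seated place, both levers still open (more than 0.8 rad) (x of board_tail in the frame of jig between 0.094 and 0.116 m and y of board_tail in the frame of jig between -0.006 and 0.006 m and z of board_tail in the frame of jig between 0.008 and 0.017 m and x of board in the frame of jig above 0.12 m and angle between board's own z axis and vertical below 0.1 rad and value of joint each of lever_left, lever_right above 0.8 rad), for 0.1 s.
At the end, for the whole second after the job is handed in: Both levers are shut (under 0.1 rad), and the board lies flat and still on the bed between the guides, knob up at the lever end, its tail edge within 4 mm of the seated place along and across the jig and within 4 mm in height (x of board_tail in the frame of jig between 0.106 and 0.114 m and y of board_tail in the frame of jig between -0.004 and 0.004 m and z of board_tail in the frame of jig between 0.008 and 0.016 m and angle between the x axis of board and the x axis of jig, either way round below 0.06 rad and x of board in the frame of jig above 0.12 m and value of joint each of lever_left, lever_right below 0.1 rad and linear speed of board below 0.01 m/s and angle between board's own z axis and vertical below 0.06 rad); the robot touches nothing.
It fails at once if the board is tipped by more than about 60 degrees (angle between board's own z axis and vertical above 1.05 rad).
It fails at once if a bystander is moved by more than 30 mm (distance of any of tape_roll, screwdriver, hammer from where it was at the start of the episode above 0.03 m).
It also fails if it takes over 72 s, if anything falls off the work surface, if the arm or the gripper's body presses on something with over 40 N, if the wrist force passes 120 N, or if a joint passes its speed limit or range.

## Working session

There is one attempt and no reset: what is moved stays moved. The work goes in short steps, each a Python script; the robot and the scene stay as the last script left them, time stands still between calls to the robot, and variables do not carry over. Pictures are saved under pics/ and viewed, at most 10 in all, crops included, and the job is handed in when it is done.

```bash
mkdir -p pics; ls
python3 - <<'E'
from bench import r
import cv2
for n in ["top","side"]:
    c=r.read_camera(n); cv2.imwrite(f"pics/{n}0.png",c["image"][:,:,::-1]); print(n,c["mtx"].tolist(),c["R"].round(4).tolist(),c["t"])
E
```

```text
pics
top [[367.61094477845126, 0.0, 316.2430289331618], [0.0, 367.61094477845126, 195.66751041228238], [0.0, 0.0, 1.0]] [[-0.0132, -0.9999, 0.0], [-0.9983, 0.0132, -0.0563], [0.0563, -0.0008, -0.9984]] [  -5.17818348  548.90015329 1299.55423684]
side [[371.67340204546963, 0.0, 319.162293431618], [0.0, 371.67340204546963, 196.35282874737666], [0.0, 0.0, 1.0]] [[-0.9074, -0.4201, 0.0119], [-0.301, 0.6298, -0.7161], [0.2933, -0.6534, -0.6979]] [ 486.33908336  212.50361744 1048.75837112]
```

View pics/top0.png

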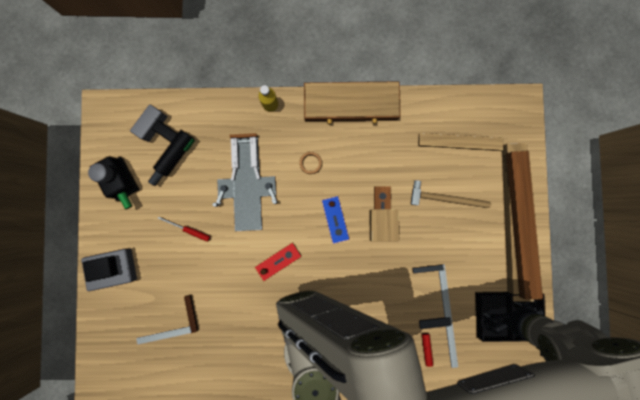

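View pics/side0.png

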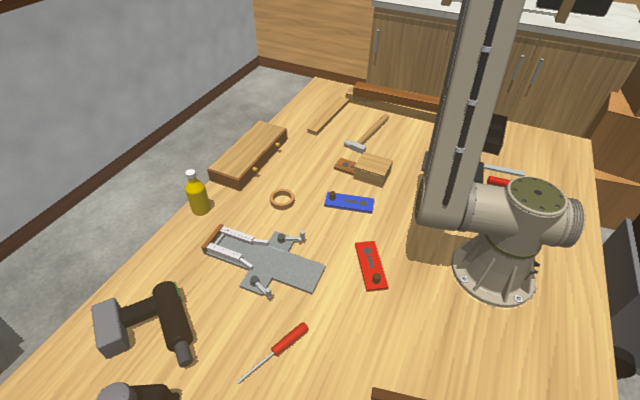

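The top view shows the jig at about (247,190) with its entry towards the robot. The brown board sticks up out of the holder at (383,197). The blue and red look-alikes are at (335,220) and (278,262). Next I'll take a closer look from above both with the wrist camera.

```bash
cat > h.py <<'E'
import numpy as np, cv2
from bench import r
def ray(c,uv,z):
    d=c["R"].T@np.linalg.inv(c["mtx"])@np.array([uv[0],uv[1],1.]); o=-c["R"].T@c["t"]
    return o+d*(z-o[2])/d[2]
def down(yaw):   # tool x along yaw, z down
    c,s=np.cos(yaw),np.sin(yaw); return np.array([[c,s,0],[s,-c,0],[0,0,-1.]])
def cam(n,f):
    c=r.read_camera(n); cv2.imwrite(f"pics/{f}.png",c["image"][:,:,::-1]); return c
E
python3 - <<'E'
from h import *
import pickle
c=r.read_camera("top")
for n,uv,z in [("board front",(383,187),14),("mouth",(384,210),58),("bed entry",(247,230),12),("bed far",(244,135),20)]: print(n,ray(c,uv,z).round())
B=ray(c,(383,192),14); J=ray(c,(246,200),12)
for n,P in [("wb",B),("wj",J)]:
    for yaw in (0,np.pi):
        q=r.solve_ik([P[0]-60,P[1],330],down(yaw)); print(n,yaw,None if q is None else np.round(q,2))
    r.movep([P[0]-60,P[1],330],down(0)); pickle.dump(cam("wrist",n),open(n+".pkl","wb"))
print(r.read_state()["time_s"])
E
```

```text
board front [ 577. -252.   14.]
mouth [ 494. -246.   58.]
bed entry [430. 236.  12.]
bed far [771. 245.  20.]
wb 0 [-0.61  0.27  0.2   1.49  0.    2.53]
wb 3.141592653589793 [-0.61  0.27  0.2   1.49  0.   -0.61]
wj 0 [ 0.32  0.22  0.13  1.48  0.   -2.83]
wj 3.141592653589793 [0.32 0.22 0.13 1.48 0.   0.32]
6.2417
```

View pics/wb.png

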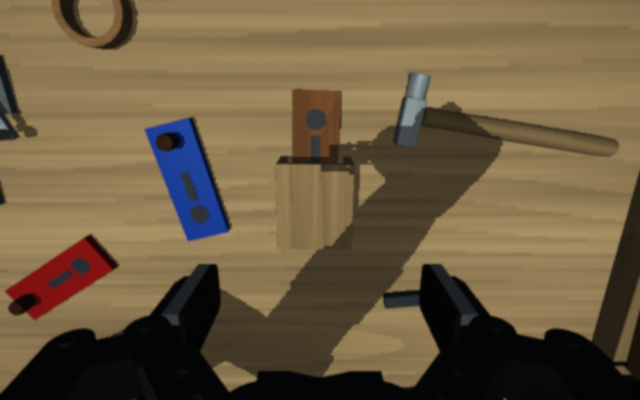

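View pics/wj.png

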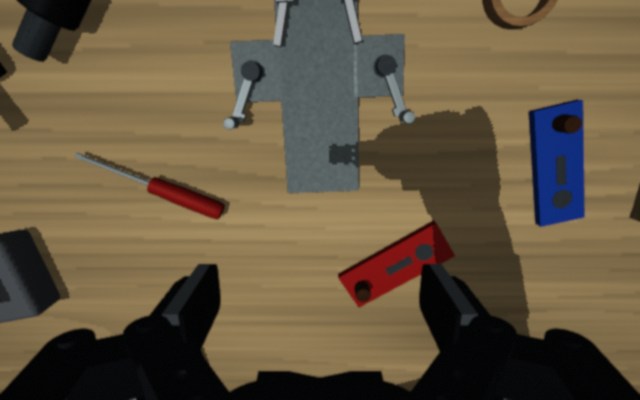

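The wrist views are clear. The board's front corners are at about (292,90) and (341,92), and the hammer is 55 px to its right. The bed's entry corners are at about (288,193) and (359,190), with the posts at (231,123) and (408,117). Next I'll fit both with masks.

```bash
cat > fit.py <<'E'
from h import *
import pickle
def line_fit(c,uvs,z): 
    P=np.array([ray(c,u,z)[:2] for u in uvs]); vx,vy,x,y=cv2.fitLine(P.astype(np.float32),cv2.DIST_HUBER,0,.01,.01).ravel()
    if vx<0: vx,vy=-vx,-vy
    return np.array([x,y]),np.array([vx,vy]),P
def edges(c,m,rows,z,cx):
    L,Rr=[],[]
    for v in rows:
        xs=np.flatnonzero(m[v]); 
        if len(xs)<20: continue
        L.append((xs[0]-.5,v)); Rr.append((xs[-1]+.5,v))
    (a,da,_),(b,db,_)=line_fit(c,L,z),line_fit(c,Rr,z)
    n=(da+db)/2; n/=np.linalg.norm(n); w=abs((a-b)@[-n[1],n[0]])
    return (a+b)/2,n,w,np.arctan2(da[1],da[0]),np.arctan2(db[1],db[0])
if __name__=="__main__":
    c=pickle.load(open("wj.pkl","rb")); hsv=cv2.cvtColor(c["image"],cv2.COLOR_RGB2HSV)
    m=((hsv[...,1]<60)&(hsv[...,2]>30)); roi=np.zeros_like(m); roi[105:200,268:375]=1; m&=roi
    m=cv2.morphologyEx(m.astype(np.uint8),cv2.MORPH_CLOSE,np.ones((25,25)))
    cols=range(300,350); bot=[np.flatnonzero(m[:,u])[-1]+.5 for u in cols]; v=np.median(bot)
    p,n,w,ya,yb=edges(c,m,range(108,184),12,0)
    e=ray(c,(324,v),12)[:2]; mid=p+n*((e-p)@n)
    print("jig",p,"yaw",np.arctan2(n[1],n[0]),ya,yb,"w",w,"(96) entry",mid,"origin",mid+55*n,v)
    c=pickle.load(open("wb.pkl","rb")); hsv=cv2.cvtColor(c["image"],cv2.COLOR_RGB2HSV)
    print(hsv[100,[285,300,335,350]],hsv[140,[285,300,335,350]])
    m=((hsv[...,0]<13)&(hsv[...,1]>110)); roi=np.zeros_like(m); roi[80:152,280:346]=1; m=(m&roi).astype(np.uint8)
    m=cv2.morphologyEx(m,cv2.MORPH_CLOSE,np.ones((15,15)))
    p,n,w,ya,yb=edges(c,m,range(96,145),14,0)
    u0=(np.flatnonzero(m[100]).mean()); v=np.median([np.flatnonzero(m[:,u])[0]-.5 for u in range(300,333)])
    e=ray(c,(u0,v),14)[:2]; mid=p+n*((e-p)@n)
    print("board yaw",np.arctan2(n[1],n[0]),ya,yb,"w",w,"(60) front",mid,v)
    i=c["image"].copy()
    # posts, z=52 tops
    c=pickle.load(open("wj.pkl","rb"))
    for u in [(231,121),(408,115)]: print("post",ray(c,u,52))
E
python3 fit.py
```

```text
jig [489.5643  236.73062] yaw 0.036943085 0.040832292 0.033053882 w 96.573425 (96) entry [428.69237345 234.48080085] origin [483.65484828 236.51220844] 191.5
[[ 20 104 157]
 [ 13 163 100]
 [ 14 165 105]
 [ 19 105 158]] [[ 20 106 159]
 [ 13 162  96]
 [ 14 165 102]
 [ 20 106 152]]Traceback (most recent call last):
  File "fit.py", line 28, in <module>
    p,n,w,ya,yb=edges(c,m,range(96,145),14,0)
                ~~~~~^^^^^^^^^^^^^^^^^^^^^^^^
  File "fit.py", line 13, in edges
    (a,da,_),(b,db,_)=line_fit(c,L,z),line_fit(c,Rr,z)
                      ~~~~~~~~^^^^^^^
  File "fit.py", line 4, in line_fit
    P=np.array([ray(c,u,z)[:2] for u in uvs]); vx,vy,x,y=cv2.fitLine(P.astype(np.float32),cv2.DIST_HUBER,0,.01,.01).ravel()
                                                         ~~~~~~~~~~~^^^^^^^^^^^^^^^^^^^^^^^^^^^^^^^^^^^^^^^^^^^^^^^
cv2.error: OpenCV(4.12.0) /io/opencv/modules/imgproc/src/linefit.cpp:618: error: (-215:Assertion failed) npoints2 >= 0 || npoints3 >= 0 in function 'fitLine'
```

```bash
sed -i 's/<13)&(hsv\[...,1\]>110)/<17)\&(hsv[...,1]>130)/' fit.py; python3 fit.py
```

```text
jig [489.5643  236.73062] yaw 0.036943085 0.040832292 0.033053882 w 96.573425 (96) entry [428.69237345 234.48080085] origin [483.65484828 236.51220844] 191.5
[[ 20 104 157]
 [ 13 163 100]
 [ 14 165 105]
 [ 19 105 158]] [[ 20 106 159]
 [ 13 162  96]
 [ 14 165 102]
 [ 20 106 152]]
board yaw -0.03339085 -0.025499944 -0.04128176 w 60.601833 (60) front [ 581.06754094 -249.09442167] 89.5
post [524.50573314 341.2428044   52.        ]
post [531.07830957 137.1832821   52.        ]
```

Both fits agree with the given sizes: the bed measures 96.6 mm wide, the board 60.6 mm, and the posts sit about 60 mm from their pivots. Now to grip the board and pull it out.

Run:
```python
from h import *
yb=-0.0334; n=np.array([np.cos(yb),np.sin(yb)]); F=np.array([581.07,-249.09])
g=F-38*n; D=down(np.pi+yb)
r.set_gripper(1.0)
r.movep([*g,110],D); print(r.movel([*g,11],vel=80,contact_N=8), r.read_state()["tcp_pos"])
r.set_gripper(0.0); s=r.read_state(); print(s["grip_width"],s["grasp_force"],s["contact_force"],s["tcp_pos"])
r.movel([*g,14],vel=30)
print(r.movel([*(g+98*n),14],vel=80,contact_N=25)); 
r.movel([*(g+98*n),150]); s=r.read_state(); print(s["grip_width"],s["grasp_force"],s["contact_force"],s["tcp_pos"],s["time_s"])
cam("wrist","held")
```

```text
False [ 543.58178228 -248.12415195   11.66467847]
0.6798402799608412 65.49359679222107 [-0.23241242  1.06514109  5.33145718] [ 543.6733534  -248.21244938   11.93083565]
False
0.6785441079269218 64.74149823188782 [-0.1068718  -0.81345042 -2.12235694] [ 640.39870828 -250.79384938  148.81960661] 12.875
```

View pics/held.png

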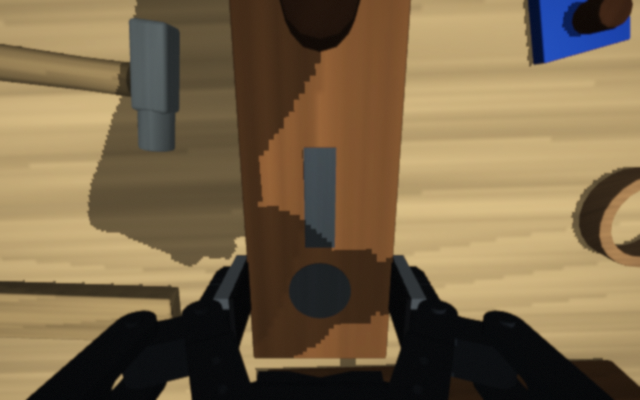

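The board is held squarely between the pads, with its front edge at row 357 and the knob at the top at (320,20). Now to carry it to the bed and lay it down.

```bash
cat >> h.py <<'E'
YJ=0.037; JO=np.array([483.65,236.51]); nj=np.array([np.cos(YJ),np.sin(YJ)]); mj=np.array([-nj[1],nj[0]])
def jig(x,y,z): return [*(JO+x*nj+y*mj),z]
def tojig(P): d=np.array(P)[:2]-JO; return d@nj,d@mj
E
python3 - <<'E'
from h import *
import pickle
D=down(np.pi+YJ)
r.movep(jig(66,0,150),D)
r.movel(jig(66,0,32),vel=100)
print(r.movel(jig(66,0,22),vel=20,contact_N=5)); s=r.read_state(); print(s["tcp_pos"],s["contact_force"],s["grip_width"])
r.set_gripper(1.0); r.movel(jig(66,0,120)); 
D=down(YJ); r.movep(jig(-20,0,300),D); pickle.dump(cam("wrist","laid"),open("laid.pkl","wb"));print(r.read_state()["time_s"])
E
```

```text
True
[549.79114879 239.00818039  23.90287643] [-0.03850461  0.37112293  4.84969902] 0.6800217522168686
20.3667
```

View pics/laid.png

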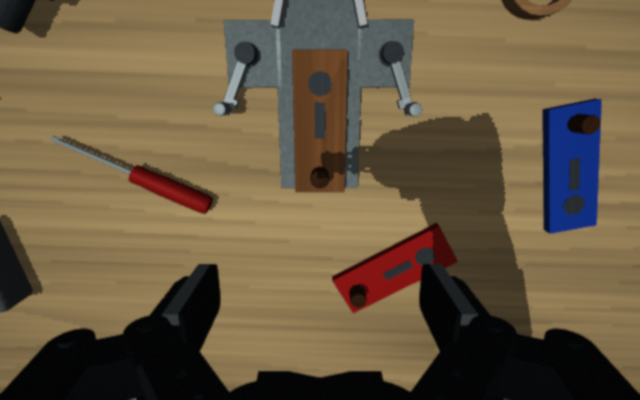

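The board lies centred on the bed with its tail at about row 192, and both levers are open. Next I'll push the tail with closed fingers.

Run:
```python
from h import *
import pickle
D=down(np.pi+YJ)
r.set_gripper(0.0)
r.movep(jig(-95,0,80),D); r.movel(jig(-95,0,31),vel=100)
print("touch",r.movel(jig(-40,0,31),vel=40,contact_N=0.6), tojig(r.read_state()["tcp_pos"]))
for x in range(-20,93,28):
    k=r.movel(jig(x,0,31),vel=60,contact_N=12); s=r.read_state(); print(k,np.round(tojig(s["tcp_pos"]),1),s["contact_force"].round(1) if hasattr(s["contact_force"],'round') else s["contact_force"])
    if k: break
print(s["time_s"])
```

```text
touch True (np.float64(-66.64081716535), np.float64(-0.04835820921690865))
False [-20.2  -0. ] [ 0.7 -0.2  0.2]
False [ 8.3 -0.1] [-0.4 -0.1 -0.1]
False [36.3 -0.1] [ 0.2  0.3 -0.8]
False [64.2 -0.1] [ 0.8  0.9 -0.3]
False [92.2 -0.1] [0.1 0.5 0.5]
28.6667
```

Run:
```python
from h import *
import pickle
r.movel(jig(70,0,31)); r.movel(jig(70,0,110)); r.movep(jig(40,0,280),down(YJ)); c=cam("wrist","pushed"); pickle.dump(c,open("pushed.pkl","wb")); print(r.read_state()["time_s"])
```

```text
32.3333
```

View pics/pushed.png

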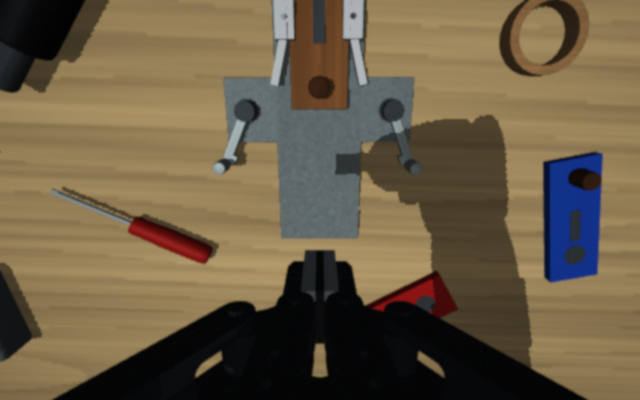

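The board sits between the guides with its tail edge at about row 109, and the posts are at about (220,167) and (415,167). I'll check those positions, then swing the left lever.

```bash
cat > lev.py <<'E'
from h import *
def swing(s,q0):   # s=+1 left, -1 right; push the post along its arc with the closed fingers' x face
    def pose(q,gap):
        d=np.array([np.cos(q),-s*np.sin(q)])      # post's direction of travel, jig frame
        p=np.array([100-63*np.sin(q),s*(80-63*np.cos(q))])-gap*d
        a=np.arctan2(d[1],d[0])+YJ                # tool x along the push (either sense)
        a=(a-np.pi+np.pi/2)%np.pi-np.pi/2+np.pi   # the sense nearest the easy wrist pose
        return p,down(a)
    p,D=pose(q0,38); r.movep(jig(*p,90),D); r.movel(jig(*p,46),vel=150)
    for q in np.append(np.arange(q0,0.2,-0.3),0.12):
        p,D=pose(q,18); k=r.movel(jig(*p,46),frame=D,vel=100,contact_N=25)
        if k: print("stopped at",q,r.read_state()["contact_force"]); return False
    p,D=pose(0,11); k=r.movel(jig(*p,46),frame=D,vel=30,contact_N=14)
    t=r.read_state(); print("end",k,np.round(tojig(t["tcp_pos"]),1),np.round(t["contact_force"],1),t["time_s"])
    p,D=pose(0,45); r.movel(jig(*p,46)); r.movel(jig(*p,90)); return True
E
python3 - <<'E'
from lev import *
import pickle
c=pickle.load(open("pushed.pkl","rb"))
print("tail top",tojig(ray(c,(320,108.5),26)),"bottom",tojig(ray(c,(320,109.5),12)))
for s,u in [(1,(220,166)),(-1,(415,166))]:
    x,y=tojig(ray(c,u,52)); print(x,y,"q",np.arctan2(100-x,80-s*y))
swing(1,2.0)
E
```

```text
tail top (np.float64(102.22950466463931), np.float64(-1.0709729104175398)) bottom (np.float64(100.63504451418109), np.float64(-1.080478050715641))
44.7924611352825 104.30262483322846 q 1.9854747888394078
44.67184741099234 -101.05680601242541 q 1.9344503343447648
end True [81.7 17. ] [-0.3 -0.1 -0.8] 40.7917
```

Waypoint 1 is met, with the tail at about x = 102. The left post stopped at x ≈ 100, which is shut. Now the right lever.

Run:
```python
from lev import *
import pickle
swing(-1,1.95)
r.movep(jig(40,0,280),down(np.pi*0+YJ)) if False else r.movep(jig(0,0,260),down(YJ))
c=cam("wrist","shut"); pickle.dump(c,open("shut.pkl","wb")); print(r.read_state()["time_s"])
cv2.imwrite("pics/shutc.png",cv2.resize(c["image"][0:200,200:440,::-1],(720,600)))
```

```text
end True [ 81.8 -17.3] [ 0.1 -0.1 -0. ] 48.9167
52.3167
```

View pics/shutc.png

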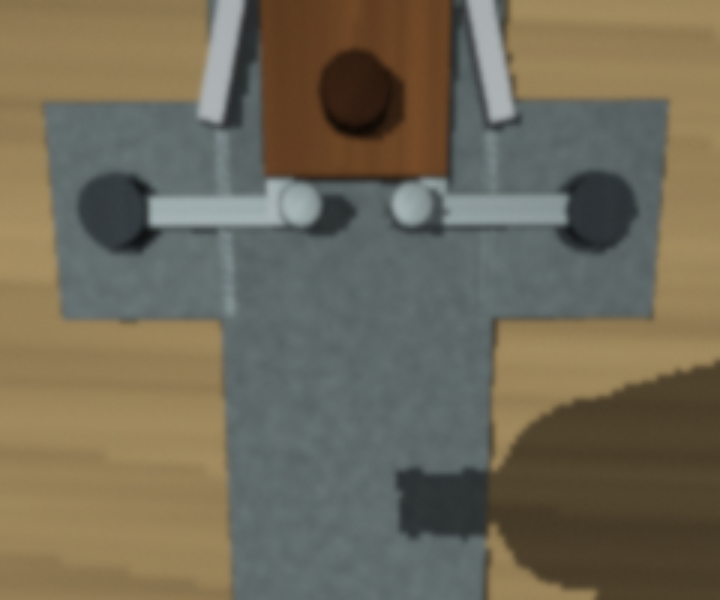

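In the crop, both arms lie straight inward with the posts at (300,205) and (413,205). They line up with the pivots, and the noses press on the board's tail. Handing in.

```bash
python3 -c "
from bench import r
print(r.close_job())"
```

```text
the job is handed in; nothing more can be done
None
```

The job is handed in: the board is between the guides, knob side up, with both levers shut against its tail (checked in the last wrist picture; no verdict came back), at about 52 s of the 72 s allowed.

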